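# Dock a keyed toner bottle in the refill station

## Robot

A 6-joint arm with a two-finger parallel gripper is mounted at the origin on the work surface. World frame = base frame: x ahead of the robot, y to its left, z up, the work surface at z = 0. Lengths are in m, angles in rad, forces in N, time in s.
With the tool pointing down it reaches from about 0.3 to 0.775 m from the base axis. Payload 14.6 kg.
Tool frame: the origin (TCP) lies on the centre line of the jaws, within the pads' length; the fingertips stand ctrl.tcp_to_tips ahead of it and the grasp point (between the pads) lies 2 mm behind it (ctrl.tcp_to_tips is the distance from the TCP to the fingertips, in m); z points along the fingers, y is the line along which they close (so a half turn about z gives the same grasp; the last joint's range is limited). The gripper opens to 94 mm and grips with 3 to 60 N. Pads are 16 mm wide; open, the fingers measure 119 mm over their backs; the gripper's body (75 mm by 177 mm) begins 78 mm behind the grasp point.
Start: joints at [1.235, 0.3, 1.521, -0, 1.321, -0.067], TCP at [0.146, 0.53, 0.222] pointing down, gripper open.
Joint ranges: [-3.03, 3.03], [-0.79, 2.21], [0.23, 2.52], [-1.04, 4.18], [0, 3.07], [-2.55, 2.55]. Speed limits (rad/s): [2.22, 2.22, 2.57, 3.14, 3.14, 3.14].

## Interface

Orientations are given as [roll, pitch, yaw] about the fixed x, y, z axes, in that order (R = Rz(yaw) Ry(pitch) Rx(roll)).
In Python, from station import telemetry, viewer, hand_in, ctrl gives the robot as it stands.
- The arm moves only by the tool step_arm, never from a script. Its argument "plan" is a list of rows, each an object of numbers: "dx", "dy", "dz": the shift along the tool's x, y, z scaled (see below); "rx", "ry", "rz": the turn, a rotation vector about the tool's x, y, z scaled (see below); "claw": the closure, from 0 (fully open) to 1 (shut). In form: [{"dx": .., "dy": .., "dz": .., "rx": .., "ry": .., "rz": .., "claw": ..}, ...]. A call has 1 to 10 rows; each row shifts and turns the commanded pose from where the row before left it, along the tool's axes as they then stand; what a row does not reach is not made up. The controller multiplies each number of a shift by 0.1 m and each number of a turn by 90 degrees. A row lasts 1/10 s, in which the tool goes at most 50 mm and 8.59 degrees, less where a joint would pass 70% of its speed; a pose out of reach is approached as far as the arm can. A call with a number of a shift or a turn outside -1 to 1 is refused whole. A call with a gripper value outside its range is refused whole. The fingers move at their own pace and stop on an object; "grip_force" is the grip in N (left out, the last holds). Time passes only in rows, so rows that do not move let the fingers close. It gives the time, the measured TCP pose, the force, the opening and the grip force at its end, in the units of the state.
- telemetry.get_obs(): the state, without advancing time (a new reading comes with each control period).
- viewer.camera(name): name is "side" or "top" or "wrist"; returns a dict with "img" (384x512x3 uint8, red, green, blue), "z_map" (384x512 float32, m along the optical axis (not along the pixel's ray), 0 where there is no reading), "fx", "fy", "cx", "cy" (pixels), "R" (3x3) and "t" (3): a world point X has camera coordinates R X + t; the wrist camera has in their place "tool_from_camera" (4x4, takes a point from camera to tool coordinates, whose origin is the TCP and whose axes are the flange's). Camera axes: x right, y down, z forward; pixel columns grow to the right and rows downward; lengths in m; the calibration is good to about 2 mm. A picture is of the moment at which its call begins: read the wrist's pose just before it.
- hand_in(): hands the job in; it is judged then, once.
Trained networks look in a picture, given as the dict that the camera call returned (one of the last four; its "shot" number tells which), for a name from the list of things; names that differ only in an ending like _2 or _b are one class to them, and where a whole thing is asked for, a point or a joint stands for the part that bears it (a point fixed in the world has none). Each returns a list of dicts, best first, with "score" (0 to 1); they miss things now and then, are a little off and sometimes report something else, mostly with a low value. They report only what shows in the picture. A call takes as long as a camera call.
- viewer.recognise(target, picture): "rect" ([left, top, right, bottom] in pixels, round what is visible of it).
The state is a dict: "time_s": time; "qpos": joint angles; "joint_vel": joint speeds; "tau": joint torques, N m; "ee_pos": TCP position; "eef_rot": TCP orientation; "force": force on the tool from outside, world axes, zero at the start; "moment": the same for the moment, N m; "grip_width": finger opening in m; "grip_force": force on a finger pad.
Only numpy, scipy, OpenCV 4.12 (cv2) and the standard library are available. Lean on these libraries where they do the work, as an engineer would, in place of code of your own. Each camera call takes 0.05 s, during which the arm holds its last target. There are 200 camera calls.

## Task

Take the toner bottle with the blue band out of its black block and set it upright in the round port of the white refill dock; pressing only lightly, turn it until its key drops into the slot and it sits fully home, and let go of it. Then push the dock's red-balled lock lever all the way over. Never force the bottle (more than about 3 kg of push, or twisting it hard against the slot, breaks the port), and leave everything else where it is.

Things in the scene. Friction and masses are not known exactly. Their poses are not given: they have to be found in the camera images.
- bottle_mid (a point): Toner bottle to dock, point at its centre: white body, blue band, blue wing grip on top; 146 mm tall, centre 73 mm from either end, z up, x along wing and key. Neck (round, grey) 52 wide, 26 high, its lowest 5 mm tapering to 46, above it the body 62 wide and 74 high. 0.25 to 0.45 kg. A half turn about z changes nothing. It starts upright in its black block.
- bottle: The same bottle; origin at the centre of its underside, which is the underside of the key: a grey bar 34 (along x) x 12 x 10 mm high below the neck.
- bottle_grip (a point): Middle of the blue wing grip, a bar 46 (along x) x 14 x 36 mm high on top of the bottle; this point is 128 mm above the bottle's underside, 18 mm below the wing's top and above the body's top.
- holder: Black block 84x84x30 mm, fixed, in which the blue-band bottle starts, upright, held by its neck with about 2 mm play, its underside 2 mm above the table; origin under its centre. Lift the bottle straight up at least 35 mm to clear it.
- dock: White refill dock, fixed; port part 200x150x58 mm, and on its +y side a lower step 80 mm wide, 30 mm high, with the lever. Origin on the table under the centre of the round port, z up. Two blue marks on top, either side of the port, lie along its x axis. Bottle fully home: underside 24 mm and centre 97 mm above the table, body 2 mm above the rim.
- port (a point): Centre of the port's mouth in the dock's top face, 58 mm above the table; axes as the dock's. The round hole is 54 to 55 mm wide. 24 mm below lies an orange disc with a slot 37x15 mm, 12 mm deep, across its middle. A bottle whose key is not over the slot rests on the disc 10 mm above fully home.
- slot (a point): Point on the port's axis at the orange disc's top, 34 mm above the table; its axes are the dock's, NOT the slot's. The disc does not turn. The slot's direction is not measured: it lies up to 35 degrees either way of the blue marks. The key enters when within about 5 degrees of it; turned on past that once it has begun to enter, it jams hard.
- lever (a joint): Lock lever on the dock's step: 0 = leaning to the dock's -x (unlocked, the start), 1.0 rad = leaning to the dock's +x (locked, hard stop). Its axle, along the dock's y, is centred 30 mm in +x and 118 mm in +y of the port's axis, 52 mm above the table. It stays where it is left; 1 to 2 N at the tip moves it.
- lever_tip (a point): Centre of the red ball, 26 mm in diameter, at the end of the lever, 80 mm from its axle; thin steel rod (10 mm) below it. Its centre is 122 mm above the table at either end of its swing (132 mm upright); carry the bottle over it, not into it; it travels 77 mm along the dock's x.
- spare_mid (a point): the spare bottle with black band and black wing grip, same shape and size as the blue one (146 mm tall); point at its centre half-way up. Leave it alone
- carton_yellow: yellow cartridge carton, 110x35x85 mm, bystander; origin under its centre
- carton_blue: blue cartridge carton, 100x36x90 mm, bystander; origin under its centre
- carton_red: red cartridge carton, 90x120x40 mm, bystander; origin under its centre
- tape: brown tape roll lying flat, outer diameter 90, 45 mm high, bystander; origin under its centre
- driver: screwdriver lying on the table, bystander
- cartridge: small black ink cartridge, 60x22x50 mm, bystander; origin under its centre

How it is judged:
On the way, in this order (a step that is already met when the one before it is completed fails the run):
1. the key has dropped into the slot: the bottle is upright and fully home in the port, let go of, and the lever is still unlocked (z of bottle_mid in the frame of dock below 0.1 m and horizontal distance between bottle_mid and dock below 0.006 m and angle between bottle_mid's own z axis and vertical below 0.07 rad and contact force between the fingers and bottle below 0.5 N and value of joint lever below 0.3 rad), for 0.1 s.
2. the lock lever is thrown all the way over (value of joint lever above 0.85 rad), for 0.1 s.
At the end, for the whole second after the job is handed in: The blue bottle is upright (within 4 degrees) in the dock's port, fully home (within 3 mm of the full depth, centre within 6 mm of the port's axis), at rest and released, and the lock lever is over to its far end (within 0.15 rad of the stop) (z of bottle_mid in the frame of dock below 0.1 m and horizontal distance between bottle_mid and dock below 0.006 m and angle between bottle_mid's own z axis and vertical below 0.07 rad and linear speed of bottle below 0.02 m/s and value of joint lever above 0.85 rad); the robot touches nothing.
It fails at once if the bottle is forced: more than 35 N between bottle and dock (contact force between bottle and dock above 35 N).
It fails at once if the spare bottle is moved by more than 25 mm (distance of spare_mid from where it was at the start of the episode above 0.025 m).
It fails at once if a carton, the tape roll, the screwdriver or the ink cartridge is moved by more than 40 mm (distance of any of carton_yellow, carton_blue, carton_red, tape, driver, cartridge from where it was at the start of the episode above 0.04 m).
It also fails if it takes over 72 s, if anything falls off the work surface, if the arm or the gripper's body presses on something with over 40 N, if the wrist force passes 120 N, or if a joint passes its speed limit or range.

## Working session

There is one attempt and no reset: what is moved stays moved. The work goes in short steps, Python scripts to look and compute and a tool call to move; the robot and the scene stay as the last step left them, time stands still between calls to the robot, and variables do not carry over. Pictures are saved under pics/ and viewed, at most 10 in all, crops included, and the job is handed in when it is done.

Besides the shell and the picture viewer there is one more tool, called after "Emit:" as a command line: name --argument value ..., lists and objects as JSON in quotes. step_arm: Moves the arm, as the interface text tells. Shifts and turns lie within -1 to 1; 1 stands for 0.1 m of shift or 90 degrees of turn. Its arguments: {"type":"object","properties":{"plan":{"type":"array"},"grip_force":{"type":"number"}},"required":["plan"]}

```bash
mkdir -p pics; ls
cat > h.py <<'E'
from station import telemetry, viewer, hand_in, ctrl
import numpy as np, cv2
from scipy.spatial.transform import Rotation as Ro
def shot(n):
    o=telemetry.get_obs(); p=viewer.camera(n); z=p["z_map"]
    v,u=np.mgrid[:384,:512]
    C=np.stack([(u-p["cx"])/p["fx"]*z,(v-p["cy"])/p["fy"]*z,z],-1)
    if n=="wrist":
        T=np.array(p["tool_from_camera"]); C=C@T[:3,:3].T+T[:3,3]
        R=Ro.from_euler("xyz",o["eef_rot"]).as_matrix(); W=C@R.T+np.array(o["ee_pos"])
    else: W=(C-np.array(p["t"]))@np.array(p["R"])
    W[z<=0]=np.nan
    return p,W
def save(p,n,crop=None,s=1.5):
    im=p["img"]
    if crop: l,t,r,b=crop; im=im[t:b,l:r]
    cv2.imwrite("pics/"+n,cv2.resize(im[:,:,::-1],None,fx=s,fy=s))
E
python3 - <<'E'
from h import *
o=telemetry.get_obs(); print(o,ctrl.tcp_to_tips)
ims=[]
for n in("top","side"):
    p,W=shot(n); save(p,n+"0.png"); np.savez(n+"0",W=W,img=p["img"])
    for t in("bottle","bottle_grip","dock","holder","port","lever_tip","spare_mid"):
        for d in viewer.recognise(t,p)[:2]:
            l,a,r,b=d["rect"]; print(n,t,round(d["score"],2),np.round(d["rect"]),np.round(W[int((a+b)/2),int((l+r)/2)],3))
E
```

```text
pics
{'time_s': 0.0, 'qpos': array([ 1.23540852e+00,  3.00485502e-01,  1.52160580e+00, -3.73051982e-06,
        1.32068168e+00, -6.66004103e-02]), 'joint_vel': array([ 0.00260578, -0.00087711,  0.00030544,  0.001637  , -0.00162279,
       -0.00093304]), 'tau': array([ 8.42985246e-04, -5.31793141e+01, -3.52760231e+01,  7.09509733e-02,
        2.40444025e-02, -5.14105716e-05]), 'ee_pos': array([0.14598124, 0.53001486, 0.22186796]), 'eef_rot': array([-3.14041471e+00, -7.49464524e-05,  2.87280614e+00]), 'force': array([-0.10600669,  0.5151127 , -0.13761262]), 'moment': array([0.00903623, 0.01477586, 0.02504691]), 'grip_force': 0.0, 'grip_width': 0.09400495688140695} 0.017
top bottle 0.9 [127. 208. 160. 236.] [0.518 0.256 0.112]
top bottle_grip 0.61 [124. 205. 164. 238.] [0.518 0.256 0.112]
top bottle_grip 0.44 [206. 176. 311. 274.] [0.509 0.016 0.057]
top dock 0.57 [206. 177. 310. 272.] [0.509 0.016 0.057]
top holder 0.78 [129. 202. 172. 241.] [0.518 0.241 0.113]
top port 0.89 [207. 178. 310. 274.] [0.507 0.016 0.058]
top lever_tip 0.24 [203.  88. 241. 130.] [0.795 0.103 0.001]
top spare_mid 0.56 [374. 221. 412. 247.] [ 0.485 -0.263  0.113]
side bottle 0.76 [140. 123. 172. 171.] [0.506 0.243 0.108]
side bottle 0.28 [205. 312. 278. 384.] [ 0.314 -0.21   0.023]
side bottle_grip 0.8 [139. 126. 169. 168.] [0.502 0.244 0.11 ]
side dock 0.79 [165. 169. 292. 283.] [ 0.48  -0.019  0.061]
side holder 0.86 [140. 157. 180. 186.] [0.499 0.24  0.03 ]
side port 0.87 [167. 167. 297. 281.] [ 0.501 -0.006  0.036]
side lever_tip 0.48 [194. 170. 215. 182.] [0.512 0.081 0.122]
side spare_mid 0.82 [315. 270. 351. 316.] [ 0.476 -0.291  0.113]
side spare_mid 0.25 [139. 124. 168. 170.] [0.504 0.247 0.11 ]
```

View pics/top0.png

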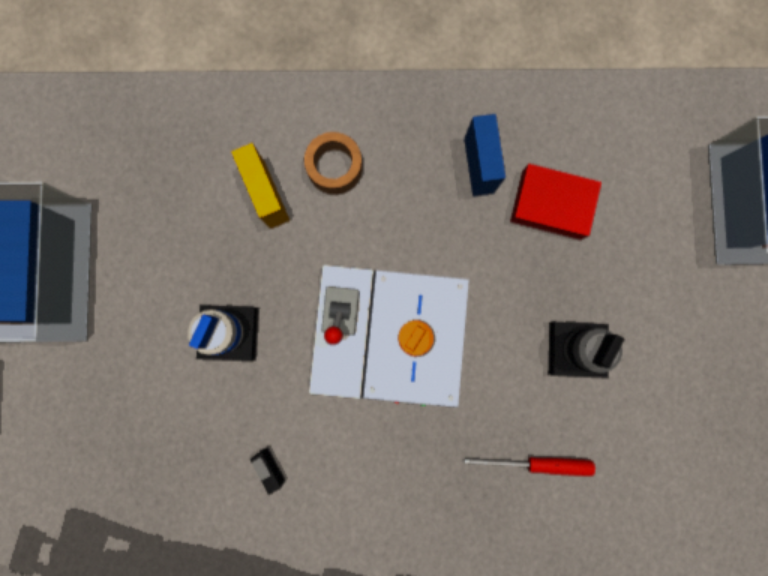

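View pics/side0.png

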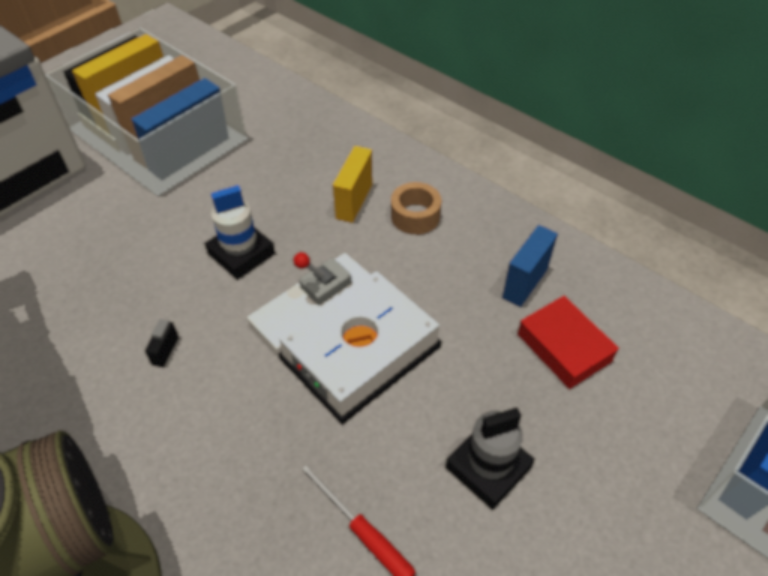

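Run:
```python
from h import *
def blobs(n):
    d=np.load(n+"0.npz"); W=d["W"]; hsv=cv2.cvtColor(d["img"],cv2.COLOR_RGB2HSV)
    H,S,V=[hsv[...,i].astype(int) for i in range(3)]
    for nm,m in (("blue",(H>95)&(H<130)&(S>110)&(V>50)),("red",((H<6)|(H>174))&(S>140)),("orange",(H>=7)&(H<22)&(S>150))):
        k,lab,st,c=cv2.connectedComponentsWithStats(m.astype(np.uint8))
        for i in range(1,k):
            if st[i,4]<4: continue
            q=W[lab==i]; q=q[~np.isnan(q[:,0])]
            if len(q)<3: continue
            print(n,nm,st[i],np.round(np.median(q,0),3),"zmax",round(q[:,2].max(),3))
blobs("top");blobs("side")
for n in("top","side"):
    W=np.load(n+"0.npz")["W"]
    m=(W[...,2]>.135)&(abs(W[...,0]-.51)<.06)&(abs(W[...,1]-.245)<.06); q=W[m][:,:2]
    if len(q)>5: print(n,"wing",len(q),cv2.minAreaRect((q*1000).astype(np.float32)))
    m=(abs(W[...,2]-.058)<.004)&(abs(W[...,0]-.51)<.16)&(abs(W[...,1])<.17); q=W[m][:,:2]
    print(n,"docktop",len(q),cv2.minAreaRect((q*1000).astype(np.float32)))
```

```text
top blue [315  76  22  45 712] [ 0.786 -0.136  0.09 ] zmax 0.095
top blue [507  90   5  59 149] [ 0.752 -0.539  0.102] zmax 0.112
top blue [   0  134   21   81 1544] [0.621 0.523 0.132] zmax 0.137
top blue [278 197   3  13  26] [ 0.556 -0.032  0.059] zmax 0.061
top blue [152 209   7   9  10] [0.535 0.238 0.076] zmax 0.083
top blue [126 210  17  22 183] [0.518 0.264 0.148] zmax 0.152
top blue [147 224  11  12  23] [0.497 0.241 0.081] zmax 0.087
top blue [274 241   3  13  29] [ 0.456 -0.021  0.06 ] zmax 0.062
top red [ 341  109   60   50 2136] [ 0.716 -0.25   0.04 ] zmax 0.046
top red [216 218  12  11 107] [0.512 0.09  0.133] zmax 0.138
top red [352 305  45  13 472] [ 0.309 -0.249  0.023] zmax 0.029
top orange [203  89  38  40 784] [0.785 0.097 0.044] zmax 0.049
top orange [172 103  21  49 231] [0.696 0.187 0.052] zmax 0.086
top orange [266 214  23  23 429] [ 0.507 -0.028  0.033] zmax 0.038
side blue [  0  44  23  25 351] [0.414 0.648 0.224] zmax 0.244
side blue [ 89  53  57  38 737] [0.611 0.522 0.132] zmax 0.138
side blue [141 124  21  17 237] [0.518 0.262 0.138] zmax 0.151
side blue
[... 461 characters left out ...]
5  6  3  6] [0.689 0.763 0.132] zmax 0.136
side orange [ 48  27  60  46 681] [0.594 0.681 0.137] zmax 0.16
side orange [222 104  26  44 511] [0.708 0.189 0.044] zmax 0.084
side orange [229 217  22  14 213] [ 0.516 -0.018  0.034] zmax 0.039
top wing 205 ((518.203369140625, 264.30804443359375), (14.866682052612305, 45.41775131225586), 66.68590545654297)
top docktop 5224 ((509.3480529785156, 8.659568786621094), (212.0251922607422, 191.6598663330078), 83.80316162109375)
side wing 166 ((518.537109375, 265.0710144042969), (16.54114532470703, 45.83406448364258), 69.80552673339844)
side docktop 4564 ((510.41558837890625, 10.136436462402344), (213.9748077392578, 193.1371612548828), 83.92206573486328)
```

Top view: the bottle wing is at (203,332), the port at (416,338) with the marks at (420,303) and (413,372), the lever ball at (333,335), leaning to -x. Side view agrees, and the space between bottle and dock is free. I'll look closely at the slot with the wrist camera first.

```bash
cat >> h.py <<'E'
def go(x,y,z,yaw):
    """remaining shift in tool axes (units of 0.1 m) and yaw turn (units of 90 deg)"""
    o=telemetry.get_obs(); R=Ro.from_euler("xyz",o["eef_rot"]); 
    d=R.inv().apply(np.array([x,y,z])-o["ee_pos"])
    Rt=Ro.from_euler("xyz",[np.pi,0,np.radians(yaw)])
    print("t",round(o["time_s"],2),"pos",np.round(o["ee_pos"],4),"yaw",round(np.degrees(o["eef_rot"][2]),2),"F",np.round(o["force"],1),"Mz",np.round(o["moment"],2),"w",round(o["grip_width"],4),"gf",round(o["grip_force"],1))
    print("shift/0.1",np.round(d*10,3),"turn/90",np.round((R.inv()*Rt).as_rotvec()/np.pi*2,4),"q6",o["qpos"][5])
E
python3 - <<'E'
from h import *
p=viewer.camera("wrist"); print(np.round(p["tool_from_camera"],3),p["fx"])
go(.506,-.027,.26,157.5)
E
```

```text
[[ 0.    -0.964 -0.268  0.078]
 [ 1.    -0.     0.001 -0.001]
 [-0.001 -0.268  0.964 -0.161]
 [ 0.     0.     0.     1.   ]] 332.93668105395074
t 0.85 pos [0.1461 0.5302 0.2224] yaw 164.6 F [1.  0.8 0.4] Mz [ 0.01 -0.03  0.02] w 0.0941 gf 0.0
shift/0.1 [-4.95  -4.416 -0.376] turn/90 [-0.     -0.      0.0789] q6 -0.06658238658087
```

Emit:
step_arm --plan '[{"dx":-0.33,"dy":-0.294,"dz":-0.038},{"dx":-0.33,"dy":-0.294,"dz":-0.038},{"dx":-0.33,"dy":-0.294,"dz":-0.038},{"dx":-0.33,"dy":-0.294,"dz":-0.038},{"dx":-0.33,"dy":-0.294,"dz":-0.038},{"dx":-0.33,"dy":-0.294,"dz":-0.038},{"dx":-0.33,"dy":-0.294,"dz":-0.038},{"dx":-0.33,"dy":-0.294,"dz":-0.038},{"dx":-0.33,"dy":-0.294,"dz":-0.038},{"dx":-0.33,"dy":-0.294,"dz":-0.038}]'

```text
$.plan[0]: bad value
```

Emit:
step_arm --plan '[{"dx":-0.33,"dy":-0.294},{"dx":-0.33,"dy":-0.294},{"dx":-0.33,"dy":-0.294},{"dx":-0.33,"dy":-0.294},{"dx":-0.33,"dy":-0.294},{"rz":0.079},{},{}]'

```text
$.plan[0]: bad value
```

Run:
```python
from h import *
go(.506,-.027,.26,157.5)
p,W=shot("wrist"); save(p,"w1.png"); np.savez("w1",W=W,img=p["img"])
img=p["img"]; hsv=cv2.cvtColor(img,cv2.COLOR_RGB2HSV); H,S,V=[hsv[...,i].astype(int) for i in range(3)]
for nm,m in (("blue",(H>95)&(H<130)&(S>110)&(V>50)),("orange",(H>=5)&(H<22)&(S>150))):
    k,lab,st,c=cv2.connectedComponentsWithStats(m.astype(np.uint8))
    for i in range(1,k):
        if st[i,4]<20: continue
        q=W[lab==i]; q=q[~np.isnan(q[:,0])]; r=cv2.minAreaRect((q[:,:2]*1000).astype(np.float32))
        print(nm,st[i],np.round(np.median(q,0),4),r)
# slot: below disc top
near=(np.hypot(W[...,0]-.506,W[...,1]+.027)<.024)
m=near&(W[...,2]<.029); q=W[m]; print("slot",len(q),np.round(q.mean(0),4),cv2.minAreaRect((q[:,:2]*1000).astype(np.float32)))
w,v=np.linalg.eigh(np.cov(q[:,:2].T)); print(np.sqrt(w),np.degrees(np.arctan2(v[1,1],v[0,1])))
```

```text
t 0.85 pos [0.1461 0.5302 0.2224] yaw 164.6 F [1.  0.8 0.4] Mz [ 0.01 -0.03  0.02] w 0.0941 gf 0.0
shift/0.1 [-4.95  -4.416 -0.376] turn/90 [-0.     -0.      0.0789] q6 -0.06658238658087
orange [ 44 353  12   6  21] [0.1141 0.4888 0.3197] ((113.60149383544922, 488.90081787109375), (1.1489307880401611, 3.4844095706939697), 58.194541931152344)
slot 0 [nan nan nan] ((0.0, 0.0), (0.0, 0.0), 0.0)
[nan nan] nan<stdin>:13: RuntimeWarning: Mean of empty slice.
  ret = um.true_divide(
  avg = a.mean(axis, **keepdims_kw)
<stdin>:14: RuntimeWarning: Degrees of freedom <= 0 for slice
  c *= np.true_divide(1, fact)
  c *= np.true_divide(1, fact)
```

All fields are needed in each row.

Emit:
step_arm --plan '[{"dx":-0.33,"dy":-0.294,"dz":-0.038,"rx":0,"ry":0,"rz":0,"claw":0},{"dx":-0.33,"dy":-0.294,"dz":-0.038,"rx":0,"ry":0,"rz":0,"claw":0},{"dx":-0.33,"dy":-0.294,"dz":-0.038,"rx":0,"ry":0,"rz":0,"claw":0},{"dx":-0.33,"dy":-0.294,"dz":-0.038,"rx":0,"ry":0,"rz":0,"claw":0},{"dx":-0.33,"dy":-0.294,"dz":-0.038,"rx":0,"ry":0,"rz":0,"claw":0},{"dx":-0.33,"dy":-0.294,"dz":-0.038,"rx":0,"ry":0,"rz":0,"claw":0},{"dx":-0.33,"dy":-0.294,"dz":-0.038,"rx":0,"ry":0,"rz":0,"claw":0},{"dx":-0.33,"dy":-0.294,"dz":-0.038,"rx":0,"ry":0,"rz":0,"claw":0},{"dx":-0.33,"dy":-0.294,"dz":-0.038,"rx":0,"ry":0,"rz":0,"claw":0},{"dx":-0.33,"dy":-0.294,"dz":-0.038,"rx":0,"ry":0,"rz":0,"claw":0}]'

```text
time_s: 1.9
ee_pos: [0.3868, 0.1575, 0.2609]
eef_rot: [3.141, 0.001, 2.873]
force: [-0.1, -0.3, 0.6]
grip_width: 0.0941
grip_force: 0.0
```

Emit:
step_arm --plan '[{"dx":-0.33,"dy":-0.294,"dz":0,"rx":0,"ry":0,"rz":0,"claw":0},{"dx":-0.33,"dy":-0.294,"dz":0,"rx":0,"ry":0,"rz":0,"claw":0},{"dx":-0.33,"dy":-0.294,"dz":0,"rx":0,"ry":0,"rz":0,"claw":0},{"dx":-0.33,"dy":-0.294,"dz":0,"rx":0,"ry":0,"rz":0,"claw":0},{"dx":-0.33,"dy":-0.294,"dz":0,"rx":0,"ry":0,"rz":0,"claw":0},{"dx":0,"dy":0,"dz":0,"rx":0,"ry":0,"rz":0.079,"claw":0},{"dx":0,"dy":0,"dz":0,"rx":0,"ry":0,"rz":0,"claw":0},{"dx":0,"dy":0,"dz":0,"rx":0,"ry":0,"rz":0,"claw":0}]'

```text
time_s: 2.7
ee_pos: [0.506, -0.026, 0.2605]
eef_rot: [3.142, -0.0, 2.752]
force: [-0.6, 0.6, -0.2]
grip_width: 0.0939
grip_force: 0.0
```

```bash
cat > slot.py <<'E'
from h import *
go(.506,-.027,.26,157.5)
p,W=shot("wrist"); save(p,"w1.png"); np.savez("w1",W=W,img=p["img"])
img=p["img"]; hsv=cv2.cvtColor(img,cv2.COLOR_RGB2HSV); H,S,V=[hsv[...,i].astype(int) for i in range(3)]
for nm,m in (("blue",(H>95)&(H<130)&(S>110)&(V>50)),("orange",(H>=5)&(H<22)&(S>150)),("red",((H<5)|(H>174))&(S>150))):
    k,lab,st,c=cv2.connectedComponentsWithStats(m.astype(np.uint8))
    for i in range(1,k):
        if st[i,4]<40: continue
        q=W[lab==i]; q=q[~np.isnan(q[:,0])]; r=cv2.minAreaRect((q[:,:2]*1000).astype(np.float32))
        print(nm,st[i],np.round(np.median(q,0),4),np.round(r[0],1),np.round(r[1],1),round(r[2],1))
near=(np.hypot(W[...,0]-.506,W[...,1]+.027)<.024)
m=near&(W[...,2]<.029); q=W[m]; print("slot",len(q),np.round(q.mean(0),4),cv2.minAreaRect((q[:,:2]*1000).astype(np.float32)))
w,v=np.linalg.eigh(np.cov(q[:,:2].T)); print(np.sqrt(w),np.degrees(np.arctan2(v[1,1],v[0,1])))
E
python3 slot.py
```

```text
t 2.7 pos [ 0.506  -0.026   0.2605] yaw 157.67 F [-0.6  0.6 -0.2] Mz [ 0.01 -0.04  0.06] w 0.0939 gf 0.0
shift/0.1 [-0.004 -0.009  0.005] turn/90 [ 0.     -0.0001  0.0019] q6 -1.3049106697486557
blue [237 113  10  25  62] [ 0.4569 -0.0219  0.0573] [457.2 -21.9] [ 2.6 26.8] 83.9
blue [263 199   8  22  49] [ 0.5567 -0.033   0.0573] [556.7 -33.1] [ 2.5 26.8] 83.8
blue [228 373  30  11 183] [ 0.7416 -0.1352  0.0884] [ 739.8 -139.1] [36.  16.9] 68.2
orange [ 232  145   46   42 1473] [ 0.5091 -0.0286  0.0322] [508.6 -27.9] [51.3 51. ] 22.9
orange [ 444  219   64   57 1675] [0.693  0.1831 0.0512] [619.4 136.3] [309.9  42.2] 30.5
orange [ 33 294  41  71 857] [ 0.463 -0.061  0.356] [465.6 -62.3] [ 3.2 17.3] 65.2
orange [438 294  43  70 924] [0.4989 0.0274 0.3565] [501.6  26.5] [ 3.1 17.4] 66.5
orange [470 379  42   5 138] [0.5073 0.0268 0.3639] [508.1  27.1] [9.5 3.4] 72.7
red [   0   54   57   40 1261] [ 0.3117 -0.2297  0.0214] [ 308.6 -236.6] [74.1 22.9] 86.7
red [364 127  29  27 598] [0.5092 0.0875 0.1306] [510.5  89.4] [22.3 23.2] 8.9
red [ 117  345   94   39 3435] [ 0.7214 -0.2499  0.0384] [ 600.7 -180. ] [130.9 361.5] 58.7
slot 373 [ 0.5083 -0.0286  0.0205] ((507.7348937988281, -28.334903717041016), (14.872823715209961, 35.681976318359375), 57.21518325805664)
[0.00441621 0.01072424] 147.37143999525276
```

View pics/w1.png

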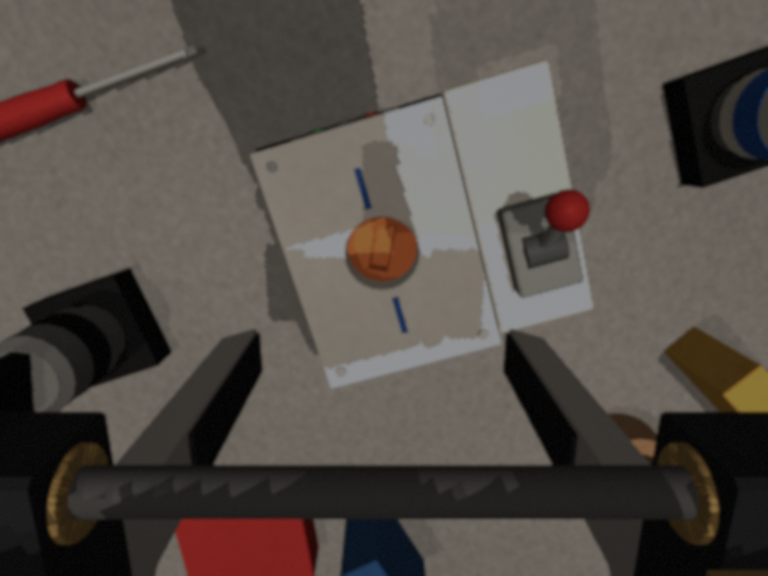

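Wrist view: the slot shows in the port at (382,245), marks at (362,188) and (400,315). By depth it lies at 147.3° (world), port at about (0.5075, -0.0278). Now back to the bottle.

```bash
python3 -c "
from h import *
go(.518,.264,.26,157.5)"
```

```text
t 2.75 pos [ 0.5059 -0.0258  0.2606] yaw 157.7 F [0.4 0.5 0.2] Mz [0.01 0.03 0.01] w 0.094 gf 0.0
shift/0.1 [0.988 2.727 0.006] turn/90 [0.0001 0.0001 0.0022] q6 -1.304814561293958
```

Emit:
step_arm --plan '[{"dx":0.141,"dy":0.39,"dz":0,"rx":0,"ry":0,"rz":0,"claw":0},{"dx":0.141,"dy":0.39,"dz":0,"rx":0,"ry":0,"rz":0,"claw":0},{"dx":0.141,"dy":0.39,"dz":0,"rx":0,"ry":0,"rz":0,"claw":0},{"dx":0.141,"dy":0.39,"dz":0,"rx":0,"ry":0,"rz":0,"claw":0},{"dx":0.141,"dy":0.39,"dz":0,"rx":0,"ry":0,"rz":0,"claw":0},{"dx":0.141,"dy":0.39,"dz":0,"rx":0,"ry":0,"rz":0,"claw":0},{"dx":0.141,"dy":0.39,"dz":0,"rx":0,"ry":0,"rz":0,"claw":0},{"dx":0,"dy":0,"dz":0,"rx":0,"ry":0,"rz":0,"claw":0},{"dx":0,"dy":0,"dz":0,"rx":0,"ry":0,"rz":0,"claw":0}]'

```text
time_s: 3.65
ee_pos: [0.5188, 0.2645, 0.2604]
eef_rot: [-3.141, -0.0, 2.753]
force: [-0.2, -0.2, -0.3]
grip_width: 0.0938
grip_force: 0.0
```

Run:
```python
from h import *
go(.518,.264,.26,157.5)
p,W=shot("wrist"); save(p,"w2.png")
near=np.hypot(W[...,0]-.518,W[...,1]-.264)<.06
for nm,m in (("wingtop",near&(W[...,2]>.143)&(W[...,2]<.155)),("wing",near&(W[...,2]>.118)&(W[...,2]<.155)),("bodytop",near&(abs(W[...,2]-.112)<.004)),("holder",(np.hypot(W[...,0]-.518,W[...,1]-.264)<.09)&(abs(W[...,2]-.03)<.003))):
    q=W[m]; r=cv2.minAreaRect((q[:,:2]*1000).astype(np.float32)); print(nm,len(q),np.round(np.median(q,0),4),np.round(r[0],1),np.round(r[1],1),round(r[2],1))
```

```text
t 3.65 pos [0.5188 0.2645 0.2604] yaw 157.72 F [-0.2 -0.2 -0.3] Mz [-0.06 -0.02  0.02] w 0.0938 gf 0.0
shift/0.1 [ 0.005 -0.008  0.004] turn/90 [-0.0002 -0.      0.0025] q6 -0.7732815011523946
wingtop 830 [0.5179 0.2646 0.1465] [518.8 264.2] [14. 46.] 65.8
wing 908 [0.5161 0.2654 0.1464] [518.8 264.2] [14. 46.] 65.8
bodytop 1497 [0.5168 0.2664 0.1104] [518.6 264.2] [54.1 52.7] 22.8
holder 1782 [0.4921 0.2844 0.0286] [518.8 264. ] [84.1 84. ] 87.0
```

View pics/w2.png

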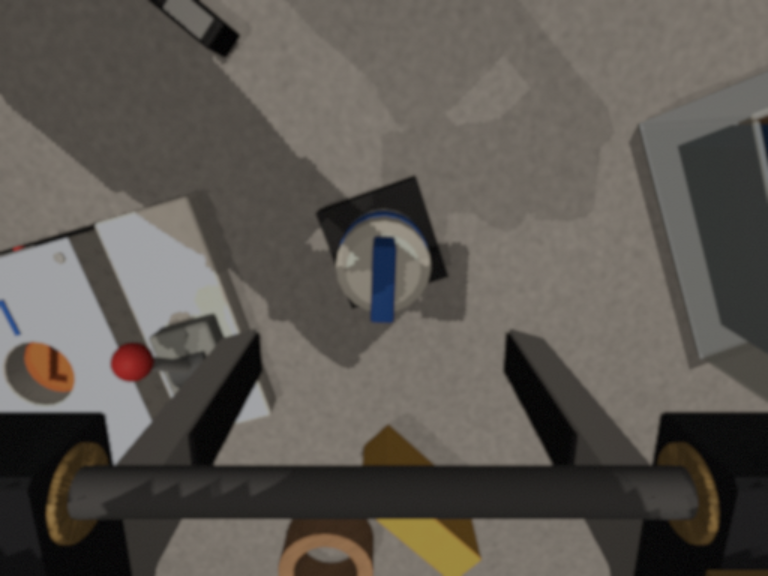

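Wrist view: the wing at (383,280) is parallel to the fingers and centred; the lever and yellow carton are clear. Descend and grip.

Emit:
step_arm --plan '[{"dx":0,"dy":-0.003,"dz":0.3,"rx":0,"ry":0,"rz":0.021,"claw":0},{"dx":0,"dy":0,"dz":0.3,"rx":0,"ry":0,"rz":0,"claw":0},{"dx":0,"dy":0,"dz":0.3,"rx":0,"ry":0,"rz":0,"claw":0},{"dx":0,"dy":0,"dz":0.2,"rx":0,"ry":0,"rz":0,"claw":0},{"dx":0,"dy":0,"dz":0.1,"rx":0,"ry":0,"rz":0,"claw":0},{"dx":0,"dy":0,"dz":0.06,"rx":0,"ry":0,"rz":0,"claw":0},{"dx":0,"dy":0,"dz":0,"rx":0,"ry":0,"rz":0,"claw":0},{"dx":0,"dy":0,"dz":0,"rx":0,"ry":0,"rz":0,"claw":0}]'

```text
time_s: 4.5
ee_pos: [0.5198, 0.2633, 0.1355]
eef_rot: [3.141, 0.001, 2.716]
force: [-0.2, 0.1, -0.9]
grip_width: 0.094
grip_force: 0.0
```

Emit:
step_arm --plan '[{"dx":0,"dy":0,"dz":0,"rx":0,"ry":0,"rz":0,"claw":1},{"dx":0,"dy":0,"dz":0,"rx":0,"ry":0,"rz":0,"claw":1},{"dx":0,"dy":0,"dz":0,"rx":0,"ry":0,"rz":0,"claw":1},{"dx":0,"dy":0,"dz":0,"rx":0,"ry":0,"rz":0,"claw":1},{"dx":0,"dy":0,"dz":0,"rx":0,"ry":0,"rz":0,"claw":1},{"dx":0,"dy":0,"dz":0,"rx":0,"ry":0,"rz":0,"claw":1},{"dx":0,"dy":0,"dz":0,"rx":0,"ry":0,"rz":0,"claw":1},{"dx":0,"dy":0,"dz":0,"rx":0,"ry":0,"rz":0,"claw":1}]' --grip_force 35

```text
time_s: 5.3
ee_pos: [0.5194, 0.2633, 0.1344]
eef_rot: [-3.142, -0.0, 2.716]
force: [-0.3, 0.3, -0.9]
grip_width: 0.0336
grip_force: 0.0
```

Emit:
step_arm --plan '[{"dx":0,"dy":0,"dz":0,"rx":0,"ry":0,"rz":0,"claw":1},{"dx":0,"dy":0,"dz":0,"rx":0,"ry":0,"rz":0,"claw":1},{"dx":0,"dy":0,"dz":0,"rx":0,"ry":0,"rz":0,"claw":1},{"dx":0,"dy":0,"dz":0,"rx":0,"ry":0,"rz":0,"claw":1},{"dx":0,"dy":0,"dz":0,"rx":0,"ry":0,"rz":0,"claw":1},{"dx":0,"dy":0,"dz":0,"rx":0,"ry":0,"rz":0,"claw":1}]'

```text
time_s: 5.9
ee_pos: [0.5194, 0.2633, 0.1344]
eef_rot: [-3.141, -0.0, 2.716]
force: [0.9, 0.2, -1.9]
grip_width: 0.0138
grip_force: 35.0
```

Emit:
step_arm --plan '[{"dx":0,"dy":0,"dz":-0.05,"rx":0,"ry":0,"rz":0,"claw":1},{"dx":0,"dy":0,"dz":-0.1,"rx":0,"ry":0,"rz":0,"claw":1},{"dx":0,"dy":0,"dz":-0.15,"rx":0,"ry":0,"rz":0,"claw":1},{"dx":0,"dy":0,"dz":-0.2,"rx":0,"ry":0,"rz":0,"claw":1},{"dx":0,"dy":0,"dz":-0.3,"rx":0,"ry":0,"rz":0,"claw":1},{"dx":0,"dy":0,"dz":-0.3,"rx":0,"ry":0,"rz":0,"claw":1},{"dx":0,"dy":0,"dz":-0.3,"rx":0,"ry":0,"rz":0,"claw":1},{"dx":0,"dy":0,"dz":-0.2,"rx":0,"ry":0,"rz":0,"claw":1},{"dx":0,"dy":0,"dz":0,"rx":0,"ry":0,"rz":0,"claw":1}]'

```text
time_s: 6.8
ee_pos: [0.5199, 0.2636, 0.298]
eef_rot: [3.138, 0.004, 2.716]
force: [0.7, 0.5, -3.1]
grip_width: 0.0139
grip_force: 35.0
```

Run:
```python
from h import *
go(.5075,-.0278,.295,147.3)
p,W=shot("side"); save(p,"s2.png",(100,60,300,260),3)
for t in("bottle",): print(viewer.recognise(t,p)[:2])
o=telemetry.get_obs(); T=o["ee_pos"]
near=(np.hypot(W[...,0]-T[0],W[...,1]-T[1])<.05)&(W[...,2]>.12)&(W[...,2]<.3)
q=W[near]
for a in np.arange(.13,.3,.012):
    s=q[(q[:,2]>=a)&(q[:,2]<a+.012)]
    if len(s)>5: print(round(a,3),len(s),np.round((s.min(0)+s.max(0))/2-T,4),np.round(np.ptp(s,axis=0),3),np.round(s.mean(0)-T,4))
```

```text
t 6.8 pos [0.5199 0.2636 0.298 ] yaw 155.6 F [ 0.7  0.5 -3.1] Mz [ 0.03  0.01 -0.03] w 0.0139 gf 35.0
shift/0.1 [-1.09  -2.705  0.023] turn/90 [0.0027 0.0022 0.0922] q6 -0.7385429408907985
[{'rect': [124.7, 64.1, 159.1, 124.4], 'score': 0.86}]
0.178 80 [-0.0021 -0.0066 -0.1096] [0.048 0.035 0.011] [-0.0088 -0.0145 -0.1087]
0.19 81 [-0.0053 -0.0046 -0.0985] [0.04  0.039 0.011] [-0.01   -0.0145 -0.0983]
0.202 82 [-0.0048 -0.0074 -0.0855] [0.051 0.042 0.011] [-0.012  -0.0174 -0.0838]
0.214 102 [-0.003  -0.009  -0.0739] [0.055 0.042 0.012] [-0.0111 -0.0184 -0.074 ]
0.226 132 [-0.0038 -0.0097 -0.062 ] [0.057 0.044 0.012] [-0.0126 -0.0184 -0.062 ]
0.238 134 [-0.0022 -0.0057 -0.0499] [0.059 0.049 0.011] [-0.0126 -0.018  -0.0498]
0.25 136 [-0.0037 -0.007  -0.0381] [0.055 0.046 0.012] [-0.012  -0.0181 -0.0383]
0.262 212 [-0.001  -0.0019 -0.026 ] [0.061 0.055 0.012] [-0.0098 -0.0143 -0.0247]
0.274 196 [-0.0032 -0.0027 -0.0141] [0.048 0.047 0.012] [-0.0059 -0.0074 -0.0165]
0.286 101 [-0.0017 -0.0007 -0.002 ] [0.043 0.036 0.012] [-0.005  -0.0063 -0.0014]
0.298 13 [-0.0035 -0.0072  0.0051] [0.038 0.024 0.002] [-0.0033 -0.0104  0.005 ]
```

Emit:
step_arm --plan '[{"dx":-0.109,"dy":-0.27,"dz":0,"rx":0,"ry":0,"rz":0,"claw":1},{"dx":-0.109,"dy":-0.27,"dz":0,"rx":0,"ry":0,"rz":0,"claw":1},{"dx":-0.109,"dy":-0.27,"dz":0,"rx":0,"ry":0,"rz":0,"claw":1},{"dx":-0.109,"dy":-0.27,"dz":0,"rx":0,"ry":0,"rz":0,"claw":1},{"dx":-0.109,"dy":-0.27,"dz":0,"rx":0,"ry":0,"rz":0,"claw":1},{"dx":-0.109,"dy":-0.27,"dz":0,"rx":0,"ry":0,"rz":0,"claw":1},{"dx":-0.109,"dy":-0.27,"dz":0,"rx":0,"ry":0,"rz":0,"claw":1},{"dx":-0.109,"dy":-0.27,"dz":0,"rx":0,"ry":0,"rz":0,"claw":1},{"dx":-0.109,"dy":-0.27,"dz":0,"rx":0,"ry":0,"rz":0,"claw":1},{"dx":-0.109,"dy":-0.27,"dz":0,"rx":0,"ry":0,"rz":0,"claw":1}]'

```text
time_s: 7.9
ee_pos: [0.5065, -0.0287, 0.2929]
eef_rot: [-3.141, -0.002, 2.716]
force: [0.3, -0.1, -3.6]
grip_width: 0.0137
grip_force: 35.0
```

Emit:
step_arm --plan '[{"dx":0,"dy":0,"dz":0.1,"rx":0,"ry":0,"rz":0.046,"claw":1},{"dx":0,"dy":0,"dz":0.2,"rx":0,"ry":0,"rz":0.046,"claw":1},{"dx":0,"dy":0,"dz":0.2,"rx":0,"ry":0,"rz":0,"claw":1},{"dx":0,"dy":0,"dz":0.2,"rx":0,"ry":0,"rz":0,"claw":1},{"dx":0,"dy":0,"dz":0.1,"rx":0,"ry":0,"rz":0,"claw":1},{"dx":0,"dy":0,"dz":0,"rx":0,"ry":0,"rz":0,"claw":1},{"dx":0,"dy":0,"dz":0,"rx":0,"ry":0,"rz":0,"claw":1}]'

```text
time_s: 8.6
ee_pos: [0.5072, -0.0276, 0.2148]
eef_rot: [3.142, 0.0, 2.571]
force: [0.7, 0.1, -3.2]
grip_width: 0.014
grip_force: 35.0
```

Run:
```python
from h import *
go(.5075,-.0278,.195,147.3)
p,W=shot("side"); save(p,"s3.png",(150,120,310,290),3.5)
go(.5075,-.0278,.195,147.3)
o=telemetry.get_obs(); T=o["ee_pos"]
p,W=shot("top")
m=(np.hypot(W[...,0]-T[0],W[...,1]-T[1])<.05)&(W[...,2]>.16)&(W[...,2]<.185); print(len(W[m]))
go(.5075,-.0278,.195,147.3)
```

```text
t 8.6 pos [ 0.5072 -0.0276  0.2148] yaw 147.32 F [ 0.7  0.1 -3.2] Mz [-0.01 -0.02 -0.03] w 0.014 gf 35.0
shift/0.1 [-0.004 -0.     0.198] turn/90 [0.     0.     0.0002] q6 -1.1268517537355167
t 8.65 pos [ 0.5074 -0.0276  0.2151] yaw 147.32 F [ 0.2  0.  -2.3] Mz [ 0.02 -0.04 -0.02] w 0.0135 gf 35.0
shift/0.1 [-0.002 -0.001  0.201] turn/90 [0.0002 0.0005 0.0003] q6 -1.1268737236340778
0
t 8.7 pos [ 0.5075 -0.0276  0.2153] yaw 147.32 F [-0.8  0.4 -2.9] Mz [-0.01 -0.01 -0.  ] w 0.014 gf 35.0
shift/0.1 [-0.001 -0.002  0.203] turn/90 [0.0004 0.0007 0.0002] q6 -1.1268849196143766
```

View pics/s3.png

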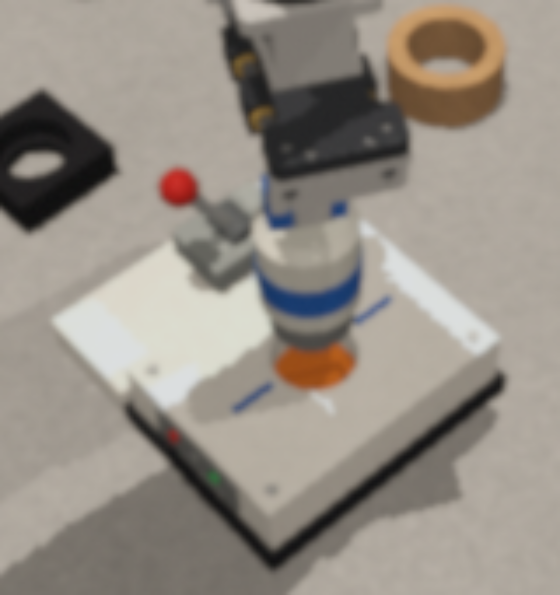

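The bottle at (312,270) hangs upright over the port at (315,365). Lower slowly, watching force.

Emit:
step_arm --plan '[{"dx":0,"dy":0,"dz":0.1,"rx":0,"ry":0,"rz":0,"claw":1},{"dx":0,"dy":0,"dz":0.1,"rx":0,"ry":0,"rz":0,"claw":1},{"dx":0,"dy":0,"dz":0.05,"rx":0,"ry":0,"rz":0,"claw":1},{"dx":0,"dy":0,"dz":0.05,"rx":0,"ry":0,"rz":0,"claw":1},{"dx":0,"dy":0,"dz":0,"rx":0,"ry":0,"rz":0,"claw":1}]'

```text
time_s: 9.2
ee_pos: [0.5069, -0.0275, 0.1837]
eef_rot: [-3.141, -0.001, 2.571]
force: [0.4, 0.5, -2.8]
grip_width: 0.0139
grip_force: 35.0
```

Emit:
step_arm --plan '[{"dx":0,"dy":0,"dz":0.02,"rx":0,"ry":0,"rz":0,"claw":1},{"dx":0,"dy":0,"dz":0.02,"rx":0,"ry":0,"rz":0,"claw":1},{"dx":0,"dy":0,"dz":0.02,"rx":0,"ry":0,"rz":0,"claw":1},{"dx":0,"dy":0,"dz":0.02,"rx":0,"ry":0,"rz":0,"claw":1},{"dx":0,"dy":0,"dz":0,"rx":0,"ry":0,"rz":0,"claw":1}]'

```text
time_s: 9.7
ee_pos: [0.507, -0.0276, 0.1762]
eef_rot: [-3.141, -0.0, 2.571]
force: [0.4, -0.3, -3.3]
grip_width: 0.014
grip_force: 35.0
```

Emit:
step_arm --plan '[{"dx":0,"dy":0,"dz":0.02,"rx":0,"ry":0,"rz":0,"claw":1},{"dx":0,"dy":0,"dz":0.02,"rx":0,"ry":0,"rz":0,"claw":1},{"dx":0,"dy":0,"dz":0.02,"rx":0,"ry":0,"rz":0,"claw":1},{"dx":0,"dy":0,"dz":0,"rx":0,"ry":0,"rz":0,"claw":1}]'

```text
time_s: 10.1
ee_pos: [0.507, -0.0276, 0.1701]
eef_rot: [-3.141, -0.0, 2.571]
force: [-0.2, -0.1, -3.5]
grip_width: 0.0141
grip_force: 35.0
```

Emit:
step_arm --plan '[{"dx":0,"dy":0,"dz":0.01,"rx":0,"ry":0,"rz":0,"claw":1},{"dx":0,"dy":0,"dz":0.01,"rx":0,"ry":0,"rz":0,"claw":1},{"dx":0,"dy":0,"dz":0.01,"rx":0,"ry":0,"rz":0,"claw":1},{"dx":0,"dy":0,"dz":0,"rx":0,"ry":0,"rz":0,"claw":1}]'

```text
time_s: 10.5
ee_pos: [0.5071, -0.0276, 0.1673]
eef_rot: [-3.141, -0.0, 2.571]
force: [-0.0, -0.2, -1.8]
grip_width: 0.014
grip_force: 35.0
```

Emit:
step_arm --plan '[{"dx":0,"dy":0,"dz":0.01,"rx":0,"ry":0,"rz":0,"claw":1},{"dx":0,"dy":0,"dz":0,"rx":0,"ry":0,"rz":0,"claw":1}]'

```text
time_s: 10.7
ee_pos: [0.5071, -0.0276, 0.1663]
eef_rot: [-3.142, -0.0, 2.571]
force: [-0.1, -0.1, -3.9]
grip_width: 0.0138
grip_force: 35.0
```

```bash
python3 -c "
from h import *
go(.5075,-.0278,.1564,147.3)"
```

```text
t 10.7 pos [ 0.5071 -0.0276  0.1663] yaw 147.32 F [-0.1 -0.1 -3.9] Mz [-0.03 -0.    0.02] w 0.0138 gf 35.0
shift/0.1 [-0.005  0.001  0.099] turn/90 [-0.0001 -0.0001  0.0002] q6 -1.1268803409812582
```

Emit:
step_arm --plan '[{"dx":0,"dy":0,"dz":0.01,"rx":0,"ry":0,"rz":0,"claw":1},{"dx":0,"dy":0,"dz":0,"rx":0,"ry":0,"rz":0,"claw":1}]'

```text
time_s: 10.9
ee_pos: [0.5071, -0.0276, 0.1653]
eef_rot: [-3.142, -0.0, 2.571]
force: [-0.3, 0.3, -3.7]
grip_width: 0.0134
grip_force: 35.0
```

Emit:
step_arm --plan '[{"dx":0,"dy":0,"dz":0.008,"rx":0,"ry":0,"rz":0,"claw":1},{"dx":0,"dy":0,"dz":0,"rx":0,"ry":0,"rz":0,"claw":1}]'

```text
time_s: 11.1
ee_pos: [0.5071, -0.0276, 0.1646]
eef_rot: [-3.142, -0.0, 2.571]
force: [-0.0, -0.8, -3.5]
grip_width: 0.0137
grip_force: 35.0
```

Emit:
step_arm --plan '[{"dx":0,"dy":0,"dz":0.01,"rx":0,"ry":0,"rz":0,"claw":1},{"dx":0,"dy":0,"dz":0,"rx":0,"ry":0,"rz":0,"claw":1}]'

```text
time_s: 11.3
ee_pos: [0.5071, -0.0276, 0.1635]
eef_rot: [-3.141, -0.0, 2.571]
force: [0.7, -0.9, -3.1]
grip_width: 0.0139
grip_force: 35.0
```

Emit:
step_arm --plan '[{"dx":0,"dy":0,"dz":0.01,"rx":0,"ry":0,"rz":0,"claw":1},{"dx":0,"dy":0,"dz":0,"rx":0,"ry":0,"rz":0,"claw":1}]'

```text
time_s: 11.5
ee_pos: [0.5071, -0.0276, 0.1625]
eef_rot: [-3.141, -0.0, 2.571]
force: [0.4, -0.3, -2.9]
grip_width: 0.0139
grip_force: 35.0
```

The key has entered the slot. Continue to ~0.157.

Emit:
step_arm --plan '[{"dx":0,"dy":0,"dz":0.01,"rx":0,"ry":0,"rz":0,"claw":1},{"dx":0,"dy":0,"dz":0.01,"rx":0,"ry":0,"rz":0,"claw":1},{"dx":0,"dy":0,"dz":0,"rx":0,"ry":0,"rz":0,"claw":1}]'

```text
time_s: 11.8
ee_pos: [0.507, -0.0276, 0.1605]
eef_rot: [-3.141, -0.0, 2.571]
force: [-0.1, -0.0, -3.0]
grip_width: 0.0139
grip_force: 35.0
```

Emit:
step_arm --plan '[{"dx":0,"dy":0,"dz":0.01,"rx":0,"ry":0,"rz":0,"claw":1},{"dx":0,"dy":0,"dz":0.01,"rx":0,"ry":0,"rz":0,"claw":1},{"dx":0,"dy":0,"dz":0,"rx":0,"ry":0,"rz":0,"claw":1}]'

```text
time_s: 12.1
ee_pos: [0.507, -0.0276, 0.1585]
eef_rot: [-3.141, -0.0, 2.571]
force: [-1.1, -0.0, -3.1]
grip_width: 0.014
grip_force: 35.0
```

Emit:
step_arm --plan '[{"dx":0,"dy":0,"dz":0.01,"rx":0,"ry":0,"rz":0,"claw":1},{"dx":0,"dy":0,"dz":0,"rx":0,"ry":0,"rz":0,"claw":1}]'

```text
time_s: 12.3
ee_pos: [0.5071, -0.0276, 0.1575]
eef_rot: [-3.141, -0.0, 2.571]
force: [-0.0, -0.1, -3.2]
grip_width: 0.0139
grip_force: 35.0
```

Emit:
step_arm --plan '[{"dx":0,"dy":0,"dz":0.007,"rx":0,"ry":0,"rz":0,"claw":1},{"dx":0,"dy":0,"dz":0,"rx":0,"ry":0,"rz":0,"claw":1}]'

```text
time_s: 12.5
ee_pos: [0.5071, -0.0276, 0.1569]
eef_rot: [-3.142, -0.0, 2.571]
force: [-0.3, -0.6, -2.9]
grip_width: 0.0137
grip_force: 35.0
```

Emit:
step_arm --plan '[{"dx":0,"dy":0,"dz":0,"rx":0,"ry":0,"rz":0,"claw":0.3},{"dx":0,"dy":0,"dz":0,"rx":0,"ry":0,"rz":0,"claw":0.3},{"dx":0,"dy":0,"dz":0,"rx":0,"ry":0,"rz":0,"claw":0.3},{"dx":0,"dy":0,"dz":0,"rx":0,"ry":0,"rz":0,"claw":0.3},{"dx":0,"dy":0,"dz":0,"rx":0,"ry":0,"rz":0,"claw":0.3},{"dx":0,"dy":0,"dz":0,"rx":0,"ry":0,"rz":0,"claw":0.3},{"dx":0,"dy":0,"dz":0,"rx":0,"ry":0,"rz":0,"claw":0.3}]'

```text
time_s: 13.2
ee_pos: [0.5071, -0.0276, 0.157]
eef_rot: [-3.142, -0.0, 2.571]
force: [0.3, 0.2, -0.1]
grip_width: 0.0643
grip_force: 0.0
```

Emit:
step_arm --plan '[{"dx":0,"dy":0,"dz":-0.1,"rx":0,"ry":0,"rz":0,"claw":0.3},{"dx":0,"dy":0,"dz":-0.2,"rx":0,"ry":0,"rz":0,"claw":0.3},{"dx":0,"dy":0,"dz":-0.3,"rx":0,"ry":0,"rz":0,"claw":0.3},{"dx":0,"dy":0,"dz":-0.4,"rx":0,"ry":0,"rz":0,"claw":0.6},{"dx":0,"dy":0,"dz":-0.1,"rx":0,"ry":0,"rz":0,"claw":1},{"dx":0,"dy":0,"dz":0,"rx":0,"ry":0,"rz":0,"claw":1}]'

```text
time_s: 13.8
ee_pos: [0.5076, -0.0276, 0.2688]
eef_rot: [3.14, 0.003, 2.571]
force: [-0.4, -0.7, -0.1]
grip_width: 0.0453
grip_force: 0.0
```

Run:
```python
from h import *
go(.5075,-.0278,.26,147.3)
p,W=shot("wrist"); save(p,"w4.png")
near=np.hypot(W[...,0]-.507,W[...,1]+.028)<.04
for nm,m in (("wing",near&(W[...,2]>.16)&(W[...,2]<.19)),("body",near&(W[...,2]>.12)&(W[...,2]<.15))):
    q=W[m]; r=cv2.minAreaRect((q[:,:2]*1000).astype(np.float32)); print(nm,len(q),np.round(np.median(q,0),4),np.round(r[0],1),np.round(r[1],1),round(r[2],1))
# lever ball
for n in("wrist","side","top"):
    if n!="wrist": p,W=shot(n)
    hsv=cv2.cvtColor(p["img"],cv2.COLOR_RGB2HSV); m=((hsv[...,0]<5)|(hsv[...,0]>174))&(hsv[...,1]>140)&(abs(W[...,1]-.088)<.05)&(abs(W[...,0]-.5)<.08)&(W[...,2]>.1)
    q=W[m]; 
    if len(q)>10:
        A=np.c_[2*q,np.ones(len(q))]; s=np.linalg.lstsq(A,(q**2).sum(1),rcond=None)[0]; print(n,len(q),"sphere",np.round(s[:3],4),round(np.sqrt(s[3]+s[:3]@s[:3]),4),np.round(q.mean(0),4))
```

```text
t 13.8 pos [ 0.5076 -0.0276  0.2688] yaw 147.32 F [-0.4 -0.7 -0.1] Mz [-0.03  0.09 -0.03] w 0.0453 gf 0.0
shift/0.1 [-0.    -0.002  0.088] turn/90 [0.0009 0.0019 0.0002] q6 -1.1268767159921897
wing 928 [ 0.5047 -0.0269  0.1684] [505.6 -27.5] [13.4 45.2] 57.0
body 2455 [ 0.5015 -0.0229  0.1318] [506.1 -27.5] [61.2 60.6] 12.0
wrist 599 sphere [0.5113 0.0902 0.1219] 0.0122 [0.5097 0.0882 0.1301]
side 76 sphere [0.5109 0.0911 0.1255] 0.0103 [0.5087 0.0874 0.1303]
top 106 sphere [0.511  0.0909 0.1214] 0.0138 [0.5119 0.0905 0.1317]
```

View pics/w4.png

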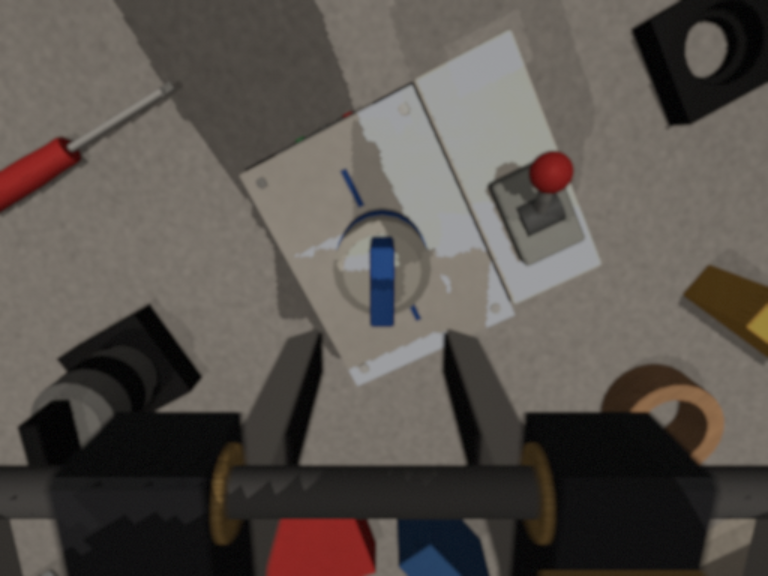

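The bottle is fully home: wing top at z≈0.168, body top at 0.132, axis within 1 mm (wing at (382,280)). The lever ball at (552,172) is still leaning to -x, centre (0.511, 0.0905, 0.122). Next I'll get behind it with closed fingers.

Emit:
step_arm --plan '[{"dx":0,"dy":0,"dz":0,"rx":0,"ry":0,"rz":-0.09,"claw":1},{"dx":0,"dy":0,"dz":0,"rx":0,"ry":0,"rz":-0.09,"claw":1},{"dx":0,"dy":0,"dz":0,"rx":0,"ry":0,"rz":-0.09,"claw":1},{"dx":0,"dy":0,"dz":0,"rx":0,"ry":0,"rz":-0.023,"claw":1},{"dx":0,"dy":0,"dz":0,"rx":0,"ry":0,"rz":0,"claw":1}]'

```text
time_s: 14.45
ee_pos: [0.5068, -0.0276, 0.2657]
eef_rot: [3.142, -0.002, 3.032]
force: [0.1, 0.5, 0.6]
grip_width: 0.0004
grip_force: 0.0
```

```bash
python3 -c "
from h import *
go(.4663,.0955,.129,173.7)"
```

```text
t 14.45 pos [ 0.5068 -0.0276  0.2657] yaw 173.71 F [0.1 0.5 0.6] Mz [-0.01  0.02  0.02] w 0.0004 gf 0.0
shift/0.1 [0.534 1.179 1.368] turn/90 [ 0.     -0.0014  0.0001] q6 -1.5875261823896318
```

Emit:
step_arm --plan '[{"dx":0.134,"dy":0.295,"dz":0,"rx":0,"ry":0,"rz":0,"claw":1},{"dx":0.134,"dy":0.295,"dz":0,"rx":0,"ry":0,"rz":0,"claw":1},{"dx":0.134,"dy":0.295,"dz":0,"rx":0,"ry":0,"rz":0,"claw":1},{"dx":0.134,"dy":0.295,"dz":0,"rx":0,"ry":0,"rz":0,"claw":1},{"dx":0,"dy":0,"dz":0.2,"rx":0,"ry":0,"rz":0,"claw":1},{"dx":0,"dy":0,"dz":0.4,"rx":0,"ry":0,"rz":0,"claw":1},{"dx":0,"dy":0,"dz":0.4,"rx":0,"ry":0,"rz":0,"claw":1},{"dx":0,"dy":0,"dz":0.3,"rx":0,"ry":0,"rz":0,"claw":1},{"dx":0,"dy":0,"dz":0.07,"rx":0,"ry":0,"rz":0,"claw":1},{"dx":0,"dy":0,"dz":0,"rx":0,"ry":0,"rz":0,"claw":1}]'

```text
time_s: 15.45
ee_pos: [0.4665, 0.0955, 0.1294]
eef_rot: [-3.141, -0.002, 3.031]
force: [0.2, 0.3, 0.2]
grip_width: 0.0005
grip_force: 0.0
```

```bash
python3 -c "
from h import *
go(.5667,.0843,.129,173.7)"
```

```text
t 15.45 pos [0.4665 0.0955 0.1294] yaw 173.64 F [0.2 0.3 0.2] Mz [ 0.03 -0.02  0.01] w 0.0005 gf 0.0
shift/0.1 [-1.008 -0.     0.002] turn/90 [-0.0003 -0.0013 -0.0007] q6 -1.3346417899564542
```

Push 94 mm first, gently, then creep.

Emit:
step_arm --plan '[{"dx":-0.1,"dy":0,"dz":0,"rx":0,"ry":0,"rz":0,"claw":1},{"dx":-0.1,"dy":0,"dz":0,"rx":0,"ry":0,"rz":0,"claw":1},{"dx":-0.1,"dy":0,"dz":0,"rx":0,"ry":0,"rz":0,"claw":1},{"dx":-0.1,"dy":0,"dz":0,"rx":0,"ry":0,"rz":0,"claw":1},{"dx":-0.1,"dy":0,"dz":0,"rx":0,"ry":0,"rz":0,"claw":1},{"dx":-0.1,"dy":0,"dz":0,"rx":0,"ry":0,"rz":0,"claw":1},{"dx":-0.1,"dy":0,"dz":0,"rx":0,"ry":0,"rz":0,"claw":1},{"dx":-0.1,"dy":0,"dz":0,"rx":0,"ry":0,"rz":0,"claw":1},{"dx":-0.1,"dy":0,"dz":0,"rx":0,"ry":0,"rz":0,"claw":1},{"dx":-0.04,"dy":0,"dz":0,"rx":0,"ry":0,"rz":0,"claw":1}]'

```text
time_s: 16.45
ee_pos: [0.5611, 0.0851, 0.1297]
eef_rot: [-3.142, -0.0, 3.031]
force: [-1.2, 0.2, -1.2]
grip_width: 0.0001
grip_force: 0.5
```

Emit:
step_arm --plan '[{"dx":-0.02,"dy":0,"dz":0,"rx":0,"ry":0,"rz":0,"claw":1},{"dx":-0.02,"dy":0,"dz":0,"rx":0,"ry":0,"rz":0,"claw":1},{"dx":0,"dy":0,"dz":0,"rx":0,"ry":0,"rz":0,"claw":1}]'

```text
time_s: 16.75
ee_pos: [0.5643, 0.0848, 0.13]
eef_rot: [3.142, 0.0, 3.031]
force: [1.1, 0.5, 0.4]
grip_width: 0.0004
grip_force: 0.1
```

Emit:
step_arm --plan '[{"dx":-0.02,"dy":0,"dz":0,"rx":0,"ry":0,"rz":0,"claw":1},{"dx":0,"dy":0,"dz":0,"rx":0,"ry":0,"rz":0,"claw":1}]'

```text
time_s: 16.95
ee_pos: [0.5661, 0.0846, 0.13]
eef_rot: [3.142, -0.0, 3.031]
force: [-0.5, 0.1, -0.1]
grip_width: 0.0005
grip_force: 0.8
```

Emit:
step_arm --plan '[{"dx":-0.015,"dy":0,"dz":0,"rx":0,"ry":0,"rz":0,"claw":1},{"dx":0,"dy":0,"dz":0,"rx":0,"ry":0,"rz":0,"claw":1}]'

```text
time_s: 17.15
ee_pos: [0.5667, 0.0846, 0.1298]
eef_rot: [-3.141, -0.003, 3.032]
force: [-10.0, 1.3, 4.0]
grip_width: 0.0006
grip_force: 5.1
```

```bash
cat > ball.py <<'E'
from h import *
go(.5667,.0843,.129,173.7)
for n in("side","top"):
    p,W=shot(n)
    hsv=cv2.cvtColor(p["img"],cv2.COLOR_RGB2HSV); m=((hsv[...,0]<5)|(hsv[...,0]>174))&(hsv[...,1]>140)&(abs(W[...,1]-.085)<.05)&(abs(W[...,0]-.55)<.1)&(W[...,2]>.1)
    q=W[m]; print(n,len(q))
    if len(q)>10:
        A=np.c_[2*q,np.ones(len(q))]; s=np.linalg.lstsq(A,(q**2).sum(1),rcond=None)[0]; print("sphere",np.round(s[:3],4),np.round(q.mean(0),4))
    q=W[(np.hypot(W[...,0]-.507,W[...,1]+.028)<.035)&(W[...,2]>.155)&(W[...,2]<.19)]; print("wing",len(q),np.round(np.median(q,0),4) if len(q) else "")
save(p,"end%.1f.png"%telemetry.get_obs()["time_s"],(180,140,340,300),3.5)
E
python3 ball.py; ls pics
```

```text
t 17.15 pos [0.5667 0.0846 0.1298] yaw 173.7 F [-10.    1.3   4. ] Mz [ 0.16  1.88 -0.01] w 0.0006 gf 5.1
shift/0.1 [-0.001 -0.003  0.008] turn/90 [-0.0002 -0.002  -0.    ] q6 -1.3768380800020745
side 0
wing 224 [ 0.504  -0.0272  0.1689]
top 0
wing 178 [ 0.5059 -0.0269  0.1698]
end17.2.png
s2.png
s3.png
side0.png
top0.png
w1.png
w2.png
w4.png
```

Hard stop reached (10 N at the expected place). Back off and rise.

Emit:
step_arm --plan '[{"dx":0.1,"dy":0,"dz":0,"rx":0,"ry":0,"rz":0,"claw":1},{"dx":0.3,"dy":0,"dz":0,"rx":0,"ry":0,"rz":0,"claw":1},{"dx":0.3,"dy":0,"dz":-0.2,"rx":0,"ry":0,"rz":0,"claw":1},{"dx":0.3,"dy":0,"dz":-0.4,"rx":0,"ry":0,"rz":0,"claw":1},{"dx":0.3,"dy":0,"dz":-0.4,"rx":0,"ry":0,"rz":0,"claw":1},{"dx":0,"dy":0.3,"dz":-0.3,"rx":0,"ry":0,"rz":0,"claw":1},{"dx":0,"dy":0.4,"dz":0,"rx":0,"ry":0,"rz":0,"claw":1},{"dx":0,"dy":0,"dz":0,"rx":0,"ry":0,"rz":0,"claw":1},{"dx":0,"dy":0,"dz":0,"rx":0,"ry":0,"rz":0,"claw":1}]'

```text
time_s: 18.15
ee_pos: [0.4458, 0.1686, 0.2598]
eef_rot: [-3.141, 0.0, 3.033]
force: [-1.0, 0.7, -0.9]
grip_width: 0.0001
grip_force: 0.0
```

```bash
python3 ball.py
```

```text
t 18.15 pos [0.4458 0.1686 0.2598] yaw 173.78 F [-1.   0.7 -0.9] Mz [ 0.02 -0.    0.  ] w 0.0001 gf 0.0
shift/0.1 [-1.293 -0.707  1.308] turn/90 [-0.0001  0.0002  0.0009] q6 -1.177396298771661
side 74
sphere [0.5865 0.0818 0.1266] [0.5843 0.0793 0.1301]
wing 227 [ 0.504  -0.0279  0.169 ]
top 106
sphere [0.5869 0.0826 0.1244] [0.5862 0.082  0.1317]
wing 174 [ 0.5059 -0.0271  0.1698]
```

```bash
python3 -c "
from station import hand_in; print(hand_in())"
```

```text
the job is handed in; nothing more can be done
None
```

The blue-band bottle is upright and fully home in the dock port and let go of, the lever is pushed over to its hard stop, and the job was handed in at about 18 s; no verdict came back.

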